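# Turn a sample jar's barcode to the scanner

### The job

Take the white sample jar with the blue cap and stand it in the leaning cradle of the scan station, cap end up, foot fully home on the cradle's floor and back resting in the V, turned so that the middle of its yellow barcode label squarely faces the scanner's red window. Set it in gently, without letting it drop or topple, let go, and leave the green-capped jar, the white well plate, the tip box and the orange tube rack where they are.

Things in the scene. Friction and masses are not known exactly. Their poses are not given: they have to be found in the camera images.
- jar: Sample jar to scan: upright closed cylinder, white body, blue cap (top 26 mm, same diameter), 50 mm diameter, 115 mm tall, about 0.12 kg. Starts standing on the bench, turned any way. Origin: centre of its underside; z along its axis to the cap; +x out through the middle of its yellow label with black bars, 58 mm tall, wrapping about 90 degrees of the side
- jar_mark (a point): Middle of the jar's barcode label, on the jar's side 25 mm from its axis and 45 mm above its underside. A yellow line on the cap, from the centre to the rim and down its side, points the same way, so it shows from above
- cradle: Open white V cradle fixed on the station, leaning 30 degrees from vertical towards the robot. Origin: where the centre of the jar's underside rests, 45 mm above the bench. z: axis of the seated jar, up and leaning; +x: open side, up and away from the robot; -y: to the scanner. Floor plate 62 x 60 mm at z = 0; two walls at 45 degrees on the -x side touch the 50 mm jar, up to z = 50 mm
- scan_station: Fixed station: grey base plate 170 (x) by 200 (y) by 12 mm, with the cradle above its origin and a black scanner block (85 by 60 mm, top 100 mm above the bench) on its -y side, 75 to 135 mm beside the cradle's axis. Origin: on the bench below the cradle's origin; z up; the cradle leans to its -x
- scan_window (a point): Middle of the scanner's red window (60 by 40 mm with a white frame), on the scanner face that looks towards the cradle (along the cradle's +y), 72 mm above the bench and 74 mm from the cradle's axis
- other_jar: Bystander: same size of jar (50 mm diameter, 115 mm tall) with a green cap and white label. Origin: centre of its underside, z up
- well_plate: Bystander: flat white well plate, 124 by 82 by 14 mm. Origin: centre of its underside, long side along its x
- tip_box: Bystander: purple tip box with white lid, 122 by 87 by 58 mm. Origin: centre of its underside, long side along its x
- tube_rack: Bystander: orange tube rack 210 by 100 by 60 mm with three clear tubes whose blue caps reach 109 mm. Origin: centre of its underside, long side along its x
There are look-alikes about, which are no part of the job. What is shaped like the jar but brown or pink is not meant.

How it is judged:
At the end, for the whole second after the job is handed in: The blue-capped jar rests in the cradle, its underside's centre within 8 mm of the cradle's origin and its axis within 5 degrees of the cradle's, cap end up; the middle of its label points at the scanner side within about 19 degrees (8.5 mm at its surface); the jar is released and at rest (distance between jar and cradle below 0.008 m and angle between the z axis of jar and the z axis of cradle, either way round below 0.09 rad and y of jar_mark in the frame of cradle below -0.02 m and x of jar_mark in the frame of cradle between -0.0085 and 0.0085 m and linear speed of jar below 0.02 m/s and angular speed of jar below 0.15 rad/s); the robot touches nothing.
It fails at once if the jar drops or topples: out of the fingers it moves faster than 0.6 m/s or turns faster than 4 rad/s (contact force between the fingers and jar below 0.05 N and (linear speed of jar above 0.6 m/s or angular speed of jar above 4 rad/s)).
It fails at once if the green-capped jar is moved more than 25 mm (distance of other_jar from where it was at the start of the episode above 0.025 m).
It fails at once if the well plate is moved more than 25 mm (distance of well_plate from where it was at the start of the episode above 0.025 m).
It fails at once if the tip box is moved more than 25 mm (distance of tip_box from where it was at the start of the episode above 0.025 m).
It fails at once if the tube rack is moved more than 25 mm (distance of tube_rack from where it was at the start of the episode above 0.025 m).
It also fails if it takes over 38 s, if anything falls off the work surface, if the arm or the gripper's body presses on something with over 40 N, if the wrist force passes 120 N, or if a joint passes its speed limit or range.

### The arm

A 7-joint arm with a two-finger parallel gripper is mounted at the origin on the work surface. World frame = base frame: x ahead of the robot, y to its left, z up, the work surface at z = 0. Lengths are in m, angles in rad, forces in N, time in s.
With the tool pointing down it reaches from about 0.425 to 0.95 m from the base axis. Payload 4.7 kg.
Tool frame: the origin (TCP) lies midway between the tips of the shut fingers; the grasp point (between the pads) lies 19 mm behind it; z points along the fingers, y is the line along which they close (so a half turn about z gives the same grasp; the last joint's range is limited). The gripper opens to 85 mm and grips with 20 to 120 N. Pads are 22 mm wide; open, the fingers measure 114 mm over their backs; the gripper's body (76 mm by 85 mm) begins 54 mm behind the grasp point. The pads swing forward as they close: fully open they stand 13 mm farther back than shut.
Start: joints at [-0.029, 0.469, -0.049, 1.532, 0.024, 1.141, -0.082], TCP at [0.675, 0, 0.231] pointing down, gripper open.
Joint ranges: [-2.59, 2.59], [-0.33, 1.99], [-1.39, 1.29], [0.1, 2.45], [-1.04, 4.18], [0.21, 1.99], [-2.66, 2.66]. Speed limits (rad/s): [2.57, 2.57, 3.14, 3.14, 3.14, 3.14, 3.14].

### API

Orientations are given as a unit quaternion [x, y, z, w].
In Python, from plant import arm gives the robot as it stands.
- The arm moves only by the shell command python3 -m handwheel 'ROWS' [FORCE]. ROWS is JSON, a list of rows, each an object with "dp": the shift along the tool's x, y, z in cm, a list of three; "rotation": the turn, a rotation vector about the tool's x, y, z in rad, a list of three; "grip": the finger opening in cm, from 0 to 8.54. In form: [{"dp": [tx, ty, tz], "rotation": [rx, ry, rz], "grip": grip}, ...]. A call has 1 to 8 rows; each row shifts and turns the commanded pose from where the row before left it, along the tool's axes as they then stand; what a row does not reach is not made up. A row lasts 1/8 s, in which the tool goes at most 62.5 mm and 10.7 degrees, less where a joint would pass 70% of its speed; a pose out of reach is approached as far as the arm can. A call is refused whole if a number of a shift passes 6.25 or a number of a turn 0.188, either way. A call with a gripper value outside its range is refused whole. The fingers move at their own pace and stop on an object; FORCE is the grip in N (left out, the last holds). Time passes only in rows, so rows that do not move let the fingers close. It gives the time, the measured TCP pose, the force, the opening and the grip force at its end, in the units of the state.
- arm.state(): the state, without advancing time (a new reading comes with each control period).
- arm.read_camera(name): name is "scene" or "side" or "wrist"; returns a dict with "img" (400x640x3 uint8, blue, green, red), "range_z" (400x640 float32, m along the optical axis (not along the pixel's ray), 0 where there is no reading), "fx", "fy", "cx", "cy" (pixels), "extrinsics" (4x4, takes a point from world to camera coordinates); the wrist camera has in their place "hand_eye" (4x4, takes a point from camera to tool coordinates, whose origin is the TCP and whose axes are the flange's). Camera axes: x right, y down, z forward; pixel columns grow to the right and rows downward; lengths in m; the calibration is good to about 2 mm. A picture is of the moment at which its call begins: read the wrist's pose just before it.
- arm.hand_in(): hands the job in; it is judged then, once.
The state is a dict: "time_s": time; "joint_pos": joint angles; "joint_velocities": joint speeds; "effort": joint torques, N m; "position": TCP position; "orientation": TCP orientation; "force": force on the tool from outside, world axes, zero at the start; "moment": the same for the moment, N m; "width": finger opening in m; "finger_force": force on a finger pad.
Only numpy, scipy, OpenCV 4.12 (cv2) and the standard library are available. Lean on these libraries where they do the work, as an engineer would, in place of code of your own. Each camera call takes 0.05 s, during which the arm holds its last target. There are 200 camera calls.

## Working session

There is one attempt and no reset: what is moved stays moved. The work goes in short steps, Python scripts to look and compute and a shell command to move; the robot and the scene stay as the last step left them, time stands still between calls to the robot, and variables do not carry over. Pictures are saved under pics/ and viewed, at most 10 in all, crops included, and the job is handed in when it is done.

```bash
mkdir -p pics; cat > h.py <<'E'
import numpy as np, cv2
from plant import arm
from scipy.spatial.transform import Rotation as R
def cam(n):
    s=arm.state(); c=arm.read_camera(n)
    if n=="wrist":
        T=np.eye(4);T[:3,:3]=R.from_quat(s["orientation"]).as_matrix();T[:3,3]=s["position"]
        c["c2w"]=T@c["hand_eye"]
    else: c["c2w"]=np.linalg.inv(c["extrinsics"])
    return c
def cloud(c):
    z=c["range_z"]; v,u=np.mgrid[:z.shape[0],:z.shape[1]]
    P=np.stack([(u-c["cx"])/c["fx"]*z,(v-c["cy"])/c["fy"]*z,z],-1)
    W=P@c["c2w"][:3,:3].T+c["c2w"][:3,3]; W[z==0]=np.nan
    return W
def save(n,c): np.savez(n+".npz",W=cloud(c),**{k:c[k] for k in("img","range_z","fx","fy","cx","cy","c2w")})
E
python3 - <<'E'
from h import *
for n in("scene","side","wrist"):
    c=cam(n);save(n,c);cv2.imwrite(f"pics/{n}.png",c["img"]);print(n,c["c2w"].round(3).tolist(),c["fx"])
s=arm.state();print(s)
E
```

```text
scene [[-0.096, 0.687, -0.721, 1.811], [0.995, 0.064, -0.072, 0.128], [-0.003, -0.724, -0.69, 1.227], [0.0, 0.0, 0.0, 1.0]] 514.2020631143631
side [[-0.808, -0.396, 0.437, 0.199], [-0.589, 0.561, -0.582, 0.518], [-0.015, -0.727, -0.686, 0.701], [0.0, 0.0, 0.0, 1.0]] 371.38377606810116
wrist [[1.0, -0.001, -0.001, 0.674], [-0.001, -0.956, -0.294, 0.076], [-0.001, 0.294, -0.956, 0.374], [0.0, 0.0, 0.0, 1.0]] 357.32719801211874
{'time_s': 0.15, 'joint_pos': array([-0.0289246 ,  0.46926564, -0.04857295,  1.53337634,  0.02407299,
        1.14101699, -0.0822913 ]), 'joint_velocities': array([-1.44156091e-04, -3.69224071e-04, -9.85521812e-05, -2.25889438e-03,
        5.86165583e-04, -1.25503232e-03,  3.48378504e-04]), 'effort': array([ 3.33697863e-04, -5.10767841e+01, -4.67274967e-02, -2.37979531e+01,
        1.07760131e-02,  5.44104041e-03, -2.80327527e-05]), 'position': array([6.74569375e-01, 2.95056086e-05, 2.30514333e-01]), 'orientation': array([ 7.07097017e-01,  7.07116157e-01, -5.34951357e-04, -5.12963748e-04]), 'force': array([-0.65074631,  0.12259444, -0.59162376]), 'moment': array([ 0.01412465, -0.01081361, -0.02651188]), 'finger_force': 0.0, 'width': 0.08524179434957682}
```

View pics/scene.png

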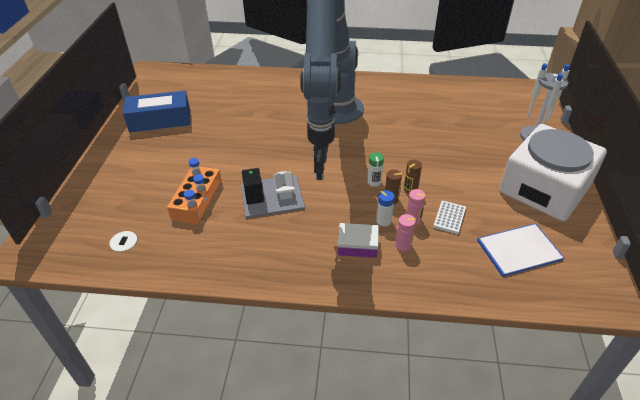

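View pics/side.png

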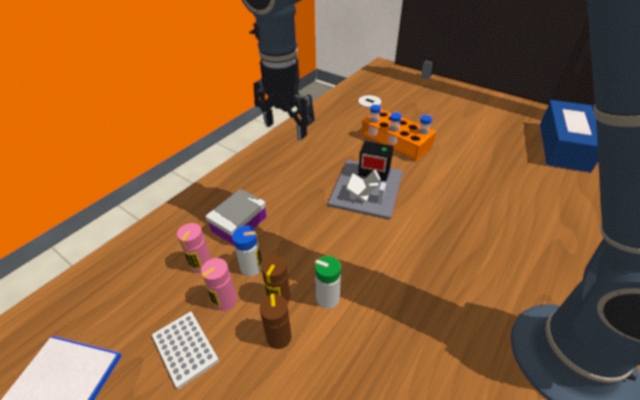

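Scene view: the blue-capped jar is at about (386,207), with pink, brown and green jars round it, the tip box at (358,238) and the station at (272,193). Side view: blue cap at (245,237), cradle at (363,185), red window at (374,163). Next I'll enlarge both and compute positions.

```bash
python3 - <<'E'
from h import *
d={n:np.load(n+".npz") for n in("scene","side")}
A=cv2.resize(d["scene"]["img"][145:265,230:470],None,fx=3.3,fy=3.3,interpolation=3)[:, :792]
B=cv2.resize(d["side"]["img"][130:390,140:440],None,fx=2.3,fy=2.3,interpolation=3)
cv2.imwrite("pics/sc.png",A);cv2.imwrite("pics/si.png",B)
def seg(n,lo,hi,box):
    x=d[n];h=cv2.cvtColor(x["img"],cv2.COLOR_BGR2HSV);m=cv2.inRange(h,lo,hi)>0
    k=np.zeros_like(m);k[box[1]:box[3],box[0]:box[2]]=1;return x["W"][m&k]
def p(t,Q):
    Q=Q[np.isfinite(Q).all(1)];z=np.percentile(Q[:,2],90);T=Q[Q[:,2]>z-.008]
    r=cv2.minAreaRect(T[:,:2].astype(np.float32)*1000)
    print(t,len(Q),"z",z.round(4),"min",Q.min(0).round(3),"max",Q.max(0).round(3),"top",T.mean(0).round(4),"rect",np.round(r[0],1),np.round(r[1],1),round(r[2]))
blue=((100,120,50),(130,255,255));
p("blue scene",seg("scene",*blue,(370,180,400,215)));p("blue side",seg("side",*blue,(225,220,265,255)))
gr=((50,100,40),(80,255,255))
p("green sc",seg("scene",*gr,(360,145,395,175)));p("green si",seg("side",*gr,(305,250,350,290)))
br=((0,90,20),(18,255,140))
pk=((150,60,80),(175,255,255))
p("pink1 si",seg("side",*pk,(170,215,210,270)));p("pink2 si",seg("side",*pk,(198,255,240,315)))
p("pink sc1",seg("scene",*pk,(408,185,430,212)));p("pink sc2",seg("scene",*pk,(392,212,420,255)))
red=((0,150,80),(8,255,255));p("red si",seg("side",*red,(355,148,392,180)))
for n in d:
    W=d[n]["W"]
    # anything in station neighbourhood
    q=W[(W[...,2]>.003)&(abs(W[...,0]-.65)<.3)&(abs(W[...,1]+.15)<.2)]
    print(n,len(q))
for n,pts in dict(scene=[(396,186),(412,170),(245,193),(300,209),(289,185),(240,213),(303,204),(254,173)],side=[(276,275),(276,312),(340,165),(402,170),(392,215),(330,204),(370,146),(376,150)]).items():
    for u,v in pts: print(n,u,v,d[n]["W"][v,u].round(3))
E
```

```text
blue scene 194 z 0.1173 min [0.606 0.18  0.089] max [0.662 0.227 0.123] top [0.637  0.2037 0.1146] rect [635.7 201.6] [47.6 48.6] 31
blue side 425 z 0.1168 min [0.609 0.123 0.012] max [0.713 0.226 0.118] top [0.6327 0.204  0.1153] rect [632.8 200.4] [46.8 48.8] 4
green sc 130 z 0.1174 min [0.422 0.142 0.088] max [0.473 0.189 0.121] top [0.4466 0.1658 0.1146] rect [446. 167.] [46.7 45.7] 8
green si 500 z 0.1165 min [0.42  0.142 0.093] max [0.468 0.189 0.118] top [0.4416 0.167  0.115 ] rect [443.4 165.8] [46.9 46.4] 9
pink1 si 700 z 0.1166 min [0.628 0.165 0.001] max [0.82  0.312 0.119] top [0.7157 0.2688 0.1154] rect [691.3 274.8] [ 46.5 137.1] 76
pink2 si 1057 z 0.1162 min [0.594 0.248 0.004] max [0.721 0.321 0.119] top [0.6161 0.2963 0.1152] rect [619.5 296.1] [47.3 50.7] 74
pink sc1 296 z 0.1163 min [0.494 0.274 0.021] max [0.65 0.32 0.12] top [0.6227 0.2958 0.1144] rect [619.9 297.5] [50.7 46.6] 10
pink sc2 586 z 0.1152 min [ 0.623  0.24  -0.003] max [0.765 0.317 0.12 ] top [0.7375 0.2631 0.1143] rect [734.4 263.8] [51.4 48.4] 12
red si 214 z 0.0862 min [ 0.533 -0.225  0.05 ] max [ 0.587 -0.205  0.092] top [ 0.5599 -0.2144  0.0841] rect [ 558.7 -213.7] [53.4  7.9] 19
scene 9167
side 9813
scene 396 186 [0.55  0.236 0.081]
scene 412 170 [0.494 0.287 0.106]
scene 245 193 [ 0.612 -0.257  0.064]
scene 300 209 [ 0.609 -0.077  0.003]
scene 289 185 [ 0.538 -0.123  0.043]
scene 240 213 [ 0.644 -0.275  0.001]
scene 303 204 [ 0.595 -0.069  0.013]
scene 254 173 [ 0.55  -0.236  0.099]
side 276 275 [0.513 0.238 0.113]
side 276 312 [0.462 0.297 0.114]
side 340 165 [ 0.677 -0.232 -0.001]
side 402 170 [ 0.506 -0.301  0.013]
side 392 215 [ 0.448 -0.131  0.004]
side 330 204 [ 0.599 -0.066  0.01 ]
side 370 146 [ 0.588 -0.242  0.099]
side 376 150 [ 0.564 -0.235  0.1  ]
```

View pics/sc.png

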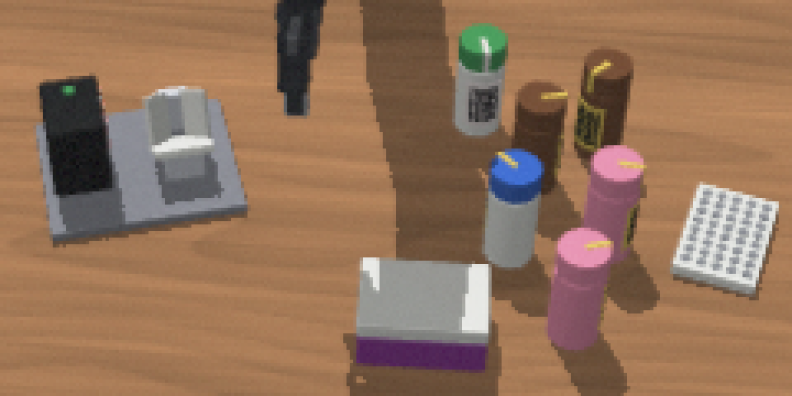

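View pics/si.png

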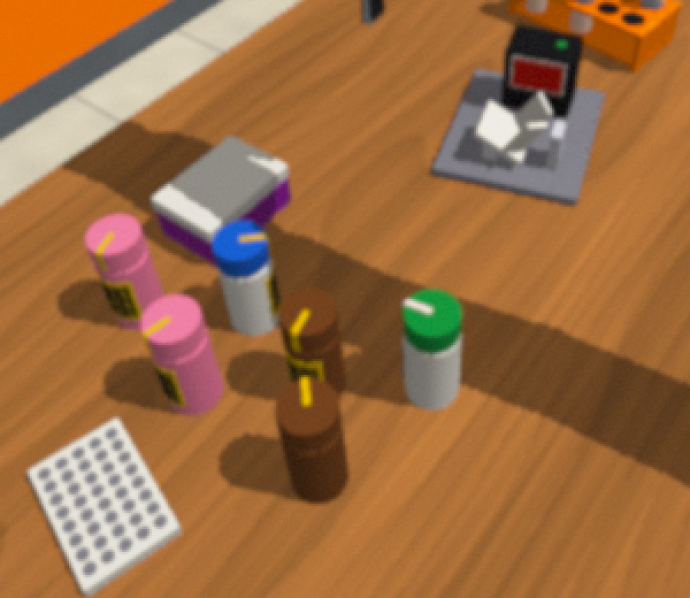

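Crops: the blue jar's cap line runs from the centre to about (497,153) in the scene crop (towards the robot and slightly right), and the side crop agrees. The cradle's open side faces the scene camera, with the scanner on the robot's right. Next are the station yaw and the line direction.

```bash
cat > m.py <<'E'
from h import *
def plane_pts(x,m,z):
    v,u=np.nonzero(m); r=np.stack([(u-x["cx"])/x["fx"],(v-x["cy"])/x["fy"],np.ones(len(u))],-1)@x["c2w"][:3,:3].T
    o=x["c2w"][:3,3]; return o+r*((z-o[2])/r[:,2])[:,None]
E
python3 - <<'E'
from m import *
for n,c in(("scene",(.6357,.2016)),("side",(.6328,.2004))):
    x=np.load(n+".npz");h=cv2.cvtColor(x["img"],cv2.COLOR_BGR2HSV);W=x["W"]
    m=(cv2.inRange(h,(12,60,90),(35,255,255))>0)&(np.hypot(W[...,0]-c[0],W[...,1]-c[1])<.027)&(W[...,2]>.108)
    P=plane_pts(x,m,.115);d=P.mean(0)[:2]-c;print(n,m.sum(),"line dir deg",np.degrees(np.arctan2(d[1],d[0])),np.hypot(*d))
    # base plate
    k=(W[...,2]>.006)&(W[...,2]<.018)&(abs(W[...,0]-.56)<.15)&(abs(W[...,1]+.17)<.16)&(h[...,1]<90)
    k=cv2.morphologyEx(k.astype(np.uint8),cv2.MORPH_OPEN,np.ones((3,3)));P=W[k>0]
    r=cv2.minAreaRect(P[:,:2].astype(np.float32)*1000);print(" plate",len(P),r,np.median(P[:,2]))
    # scanner top
    k=(W[...,2]>.094)&(W[...,2]<.106)&(abs(W[...,0]-.57)<.08)&(abs(W[...,1]+.25)<.06)
    P=W[k];print(" top",len(P),cv2.minAreaRect(P[:,:2].astype(np.float32)*1000),np.median(P[:,2]))
    if n=="side":
        m=(cv2.inRange(h,(0,150,80),(8,255,255))>0);b=np.zeros_like(m);b[148:180,355:392]=1;P=W[m&b];P=P[np.isfinite(P).all(1)]
        c0=np.median(P,0);P=P[np.linalg.norm(P-c0,axis=1)<.045];u,s,vt=np.linalg.svd(P-P.mean(0));print(" win",P.mean(0),"n",vt[2],(P.max(0)+P.min(0))/2)
    # cradle white points
    k=(h[...,1]<45)&(h[...,2]>130)&(W[...,2]>.025)&(W[...,2]<.12)&(abs(W[...,0]-.57)<.08)&(abs(W[...,1]+.14)<.06)
    P=W[k];print(" cradle",len(P),P.min(0),P.max(0))
    # grey boxes: tipbox top
    k=(W[...,2]>.05)&(W[...,2]<.063)&(abs(W[...,0]-.74)<.1)&(abs(W[...,1]-.13)<.09);k=cv2.morphologyEx(k.astype(np.uint8),cv2.MORPH_OPEN,np.ones((5,5)))>0
    print(" tip",cv2.minAreaRect(W[k][:,:2].astype(np.float32)*1000))
E
```

```text
scene 7 line dir deg -146.00477823906544 0.015523273647272167
 plate 1130 ((557.9132080078125, -181.75624084472656), (175.8415069580078, 199.55116271972656), 17.714035034179688) 0.011907931617650025
 top 305 ((569.224609375, -240.67417907714844), (94.1131362915039, 60.312747955322266), 16.786344528198242) 0.09937005861442905
 cradle 253 [ 0.49094937 -0.1734255   0.02597431] [ 0.5896323  -0.09987801  0.08551307]
 tip ((752.1629028320312, 123.02692413330078), (92.2039566040039, 123.2781753540039), 3.5517640113830566)
side 27 line dir deg -126.45763154979223 0.013297042375348263
 plate 1876 ((556.2369384765625, -183.98863220214844), (170.19874572753906, 201.6934051513672), 17.83150863647461) 0.012433419262510848
 top 435 ((567.0512084960938, -242.5029296875), (84.19416809082031, 61.67177963256836), 16.99671745300293) 0.10012736723060545
 win [ 0.55898127 -0.21482454  0.07138473] n [ 0.30402095 -0.95238412  0.02314631] [ 0.55963082 -0.21487115  0.07098869]
 cradle 439 [ 0.49020492 -0.17953015  0.0259106 ] [ 0.5915365  -0.10171475  0.08604571]
 tip ((752.1030883789062, 121.50406646728516), (88.42792510986328, 122.78192901611328), 1.2931764125823975)
```

```bash
python3 -m handwheel '[{"dp":[-3.8,-4.2,0],"rotation":[0,0,0],"grip":8.5},{"dp":[-3.8,-4.2,0],"rotation":[0,0,0],"grip":8.5},{"dp":[-3.8,-4.2,0],"rotation":[0,0,0],"grip":8.5},{"dp":[-3.8,-4.2,0],"rotation":[0,0,0],"grip":8.5},{"dp":[0,0,0],"rotation":[0,0,0],"grip":8.5}]' 30; python3 - <<'E'
from m import *
c=cam("wrist");save("w1",c);x=np.load("w1.npz");W=x["W"];cv2.imwrite("pics/w1.png",x["img"])
h=cv2.cvtColor(x["img"],cv2.COLOR_BGR2HSV)
k=(W[...,2]>.006)&(W[...,2]<.018)&(abs(W[...,0]-.56)<.13)&(abs(W[...,1]+.17)<.14)&(h[...,1]<90)
k=cv2.morphologyEx(k.astype(np.uint8),cv2.MORPH_OPEN,np.ones((3,3)));P=W[k>0];print("plate",cv2.minAreaRect(P[:,:2].astype(np.float32)*1000),np.median(P[:,2]))
k=(W[...,2]>.094)&(W[...,2]<.106)&(abs(W[...,0]-.57)<.08)&(abs(W[...,1]+.25)<.06)
P=W[k];print("top",len(P),cv2.minAreaRect(P[:,:2].astype(np.float32)*1000) if len(P) else 0)
# cradle frame residuals
O=np.array([.5364,-.143,.045]);a=np.radians(17.7);xs=np.array([np.cos(a),np.sin(a),0]);y=np.array([-np.sin(a),np.cos(a),0]);zc=-.5*xs+[0,0,.866];xc=np.cross(y,zc)
L=(W-O)@np.stack([xc,y,zc],1)
k=(h[...,1]<45)&(h[...,2]>110)
def st(t,m,i):
    Q=L[m&k];print(t,len(Q),np.nanmedian(Q[:,i]).round(4) if len(Q) else 0,np.nanmin(Q,0).round(3),np.nanmax(Q,0).round(3))
st("floor z",(abs(L[...,2])<.012)&(abs(L[...,0])<.03)&(abs(L[...,1])<.03)&(L[...,0]>-.01),2)
s2=2**.5
for sg in(1,-1):
    d=(-L[...,0]+sg*L[...,1])/s2; t=(L[...,0]+sg*L[...,1])/s2
    m=k&(abs(d-.025)<.01)&(abs(t)<.018)&(L[...,2]>.012)&(L[...,2]<.045);print("wall",sg,m.sum(),np.median(d[m]) if m.any() else 0)
print(np.array(arm.state()["joint_pos"]).round(3))
E
```

```text
time_s: 0.78
position: [0.5035, -0.156, 0.2313]
orientation: [0.71, 0.704, -0.001, -0.0]
force: [0.5, -0.4, 0.3]
width: 0.0854
finger_force: 0.0
plate ((555.1477661132812, -184.8204345703125), (169.86062622070312, 199.19187927246094), 17.863649368286133) 0.012984470569685713
top 5263 ((566.0659790039062, -242.9318084716797), (84.86485290527344, 61.39079284667969), 17.715009689331055)
floor z 2517 -0.0088 [-0.01  -0.03  -0.012] [0.03  0.03  0.012]
wall 1 278 0.02499686843851818
wall -1 294 0.02434440372447627
[ 2.170e-01  2.300e-01 -3.000e-03  1.880e+00  1.000e-03  1.031e+00
  2.100e-01]
```

View pics/w1.png

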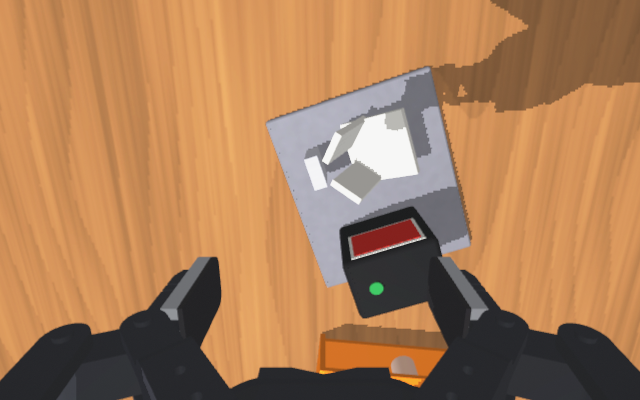

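```bash
python3 - <<'E'
from m import *
from scipy.optimize import least_squares
x=np.load("w1.npz");W=x["W"];h=cv2.cvtColor(x["img"],cv2.COLOR_BGR2HSV)
for u,v in[(395,130),(385,165),(410,165),(375,130),(400,150),(392,118),(348,138),(352,182),(315,172)]:print(u,v,W[v,u].round(4),h[v,u])
m=np.zeros(W.shape[:2],bool);m[125:172,372:408]=1;m&=(h[...,2]>200)&(h[...,1]<40)
P=W[m];P=P[np.isfinite(P).all(1)];c=np.median(P,0);u,s,vt=np.linalg.svd(P-c,full_matrices=False);n=vt[2]*np.sign(vt[2][2]);print("floor c",c,"n",n,"rms",s[2]/len(P)**.5,"lean",np.degrees(np.arccos(n[2])),"az",np.degrees(np.arctan2(n[1],n[0])))
E
```

```text
395 130 [ 0.5666 -0.1199  0.0559] [ 30   3 234]
385 165 [ 0.5607 -0.1535  0.0466] [ 30   1 247]
410 165 [ 0.5809 -0.1508  0.0597] [ 30   1 247]
375 130 [ 0.5504 -0.121   0.0456] [ 30   1 247]
400 150 [ 0.5722 -0.1379  0.0553] [ 30   1 247]
392 118 [ 0.5636 -0.1095  0.0551] [ 25   8 186]
348 138 [ 0.5247 -0.1257  0.0621] [ 23   6 172]
352 182 [ 0.5284 -0.1642  0.0667] [ 20  10 152]
315 172 [ 0.4954 -0.156   0.0618] [120   2 246]
floor c [ 0.56301663 -0.13788959  0.05007991] n [-0.47664197 -0.15526408  0.8652777 ] rms 0.0006680998884288511 lean 30.085569663058035 az -161.95720217226844
```

```bash
python3 - <<'E'
from m import *
a=np.radians(17.8);xs=np.array([np.cos(a),np.sin(a),0]);y=np.array([-np.sin(a),np.cos(a),0]);zc=-.5*xs+[0,0,.866];xc=np.cross(y,zc);B=np.stack([xc,y,zc],1)
O=np.array([.535,-.143,.045])
for n in("w1","scene","side"):
    x=np.load(n+".npz");W=x["W"];h=cv2.cvtColor(x["img"],cv2.COLOR_BGR2HSV);L=(W-O)@B
    gx=cv2.Sobel(W,cv2.CV_64F,1,0,ksize=3);gy=cv2.Sobel(W,cv2.CV_64F,0,1,ksize=3)
    N=np.cross(gx,gy);N/=np.linalg.norm(N,axis=-1,keepdims=True)+1e-12;N*=np.sign(((x["c2w"][:3,3]-W)*N).sum(-1,keepdims=True));Nl=N@B
    k=(np.linalg.norm(L-[0,0,.02],axis=-1)<.07)&(h[...,1]<60)&(h[...,2]>90)&(W[...,2]>.02)
    for t,v in(("floor",(0,0,1)),("wall+y",(1,-1,0)),("wall-y",(1,1,0)),("y",(0,1,0)),("x",(1,0,0))):
        v=np.array(v)/np.linalg.norm(v);m=k&(Nl@v>.97);Q=L[m]
        if len(Q)>8: print(n,t,len(Q),"off",np.percentile(Q@v,[10,50,90]).round(4),"lo",np.percentile(Q,2,axis=0).round(3),"hi",np.percentile(Q,98,axis=0).round(3))
E
```

```text
w1 floor 977 off [-0.0105 -0.0095  0.0345] lo [-0.025 -0.029 -0.011] hi [0.045 0.027 0.041]
w1 wall+y 433 off [-0.011  -0.0107  0.0292] lo [-0.008 -0.033 -0.01 ] hi [0.012 0.026 0.039]
w1 wall-y 738 off [-0.0132 -0.0127  0.027 ] lo [-0.008 -0.029 -0.008] hi [0.011 0.03  0.039]
w1 y 172 off [0.0133 0.0199 0.0307] lo [-0.048 -0.009 -0.017] hi [0.043 0.031 0.035]
w1 x 134 off [0.0111 0.0466 0.047 ] lo [-0.023 -0.029 -0.015] hi [0.047 0.027 0.035]
scene floor 59 off [-0.0113 -0.0103  0.0384] lo [-0.031 -0.024 -0.012] hi [0.048 0.025 0.04 ]
scene wall+y 12 off [-0.0164 -0.0108  0.0274] lo [-0.011 -0.028 -0.029] hi [0.025 0.022 0.03 ]
scene wall-y 25 off [-0.0156 -0.0107 -0.0053] lo [-0.032 -0.024 -0.011] hi [ 0.031 -0.001  0.031]
scene x 10 off [-0.0024  0.0169  0.0335] lo [-0.018 -0.007 -0.039] hi [0.049 0.029 0.03 ]
side floor 129 off [-0.0123 -0.0107 -0.0092] lo [-0.005 -0.025 -0.013] hi [0.044 0.025 0.039]
side wall-y 53 off [-0.0141 -0.0127 -0.0113] lo [-0.005 -0.028 -0.002] hi [ 0.01  -0.011  0.036]
side y 34 off [0.0121 0.0143 0.0293] lo [-0.045  0.004 -0.038] hi [0.036 0.03  0.032]
side x 51 off [-0.0213  0.0114  0.0476] lo [-0.023 -0.029 -0.018] hi [0.048 0.028 0.036]
```

Cradle origin refined from floor and wall planes: (0.5557, -0.138, 0.0457). This is consistent with the given 45 mm height, 30° lean and 50 mm walls. Next I'll check that the tilted placing pose is within reach before grasping.

```bash
python3 -m handwheel '[{"dp":[0.8,2.1,0],"rotation":[-0.1745,0,0],"grip":8.5},{"dp":[0,0,0],"rotation":[-0.1745,0,0],"grip":8.5},{"dp":[0,0,0],"rotation":[-0.1745,0,0],"grip":8.5},{"dp":[0,-2.5,4.3],"rotation":[0,0,0],"grip":8.5},{"dp":[0,-2.5,4.3],"rotation":[0,0,0],"grip":8.5},{"dp":[0,0,0],"rotation":[0,0,0],"grip":8.5}]' 30; python3 -c "
from h import *
s=arm.state();print(s['joint_pos'].round(3),R.from_quat(s['orientation']).as_matrix()[:,2])"
```

```text
time_s: 1.58
position: [0.5286, -0.1377, 0.1561]
orientation: [0.682, 0.685, 0.189, 0.174]
force: [0.4, 0.2, 0.4]
width: 0.085
finger_force: 0.0
[ 0.228  0.189  0.038  2.264 -0.703  0.246  0.915] [ 0.49626314  0.0219916  -0.86789358]
```

```bash
python3 -m handwheel '[{"dp":[0,0,0],"rotation":[0,0,0],"grip":8.5},{"dp":[0,-1.2,2.1],"rotation":[0,0,0],"grip":8.5},{"dp":[0,0,0],"rotation":[0,0,0],"grip":8.5}]' 30; python3 -c "
from h import *
s=arm.state();print(s['joint_pos'].round(3),R.from_quat(s['orientation']).as_matrix()[:,2])"
```

```text
time_s: 1.95
position: [0.529, -0.1384, 0.1338]
orientation: [0.682, 0.684, 0.19, 0.175]
force: [0.2, 0.1, -1.0]
width: 0.0852
finger_force: 0.0
[ 0.176  0.23   0.099  2.288 -0.969  0.212  1.184] [ 0.49906193  0.02067594 -0.86631963]
```

At 30° of tool tilt, j5 and j6 are near their limits. So I'll grasp with the tool tilted 15° to the jar, which leaves only 15° of tool tilt at the cradle. Next I go above the jar.

```bash
python3 -m handwheel '[{"dp":[0,2.5,-4.3],"rotation":[0,0,0],"grip":8.5},{"dp":[0,2.5,-4.3],"rotation":[0.1745,0,0],"grip":8.5},{"dp":[0,0,0],"rotation":[0.1745,0,0],"grip":8.5},{"dp":[0,0,0],"rotation":[0.1745,0,0],"grip":8.5},{"dp":[5.5,1.7,0],"rotation":[0,0,0],"grip":8.5},{"dp":[5.5,1.7,0],"rotation":[0,0,0],"grip":8.5},{"dp":[5.5,1.7,0],"rotation":[0,0,0],"grip":8.5},{"dp":[5.5,1.7,0],"rotation":[0,0,0],"grip":8.5}]' 30; python3 -m handwheel '[{"dp":[5.5,1.7,0],"rotation":[0,0,0],"grip":8.5},{"dp":[5.5,1.7,0],"rotation":[0,0,0],"grip":8.5},{"dp":[0,0,0],"rotation":[0,0,0],"grip":8.5}]'; cat > jar.py <<'E'
from m import *
def look(name):
    c=cam("wrist");save(name,c);x=np.load(name+".npz");W=x["W"];cv2.imwrite(f"pics/{name}.png",x["img"])
    h=cv2.cvtColor(x["img"],cv2.COLOR_BGR2HSV)
    near=(np.hypot(W[...,0]-.634,W[...,1]-.201)<.045)&(W[...,2]>.105)
    b=near&(cv2.inRange(h,(95,100,40),(130,255,255))>0);yl=near&(cv2.inRange(h,(12,60,90),(38,255,255))>0)
    zt=np.nanmedian(W[b][:,2]);t=(near&(b|yl)&(W[...,2]>zt-.006))
    P=plane_pts(x,t,zt)[:,:2];(cx,cy),r=cv2.minEnclosingCircle(P.astype(np.float32)*1000)
    Y=plane_pts(x,yl&t,zt)[:,:2]*1000;d=Y.mean(0)-(cx,cy)
    print("top z",zt,"centre",cx,cy,"r",r,"mean",P.mean(0)*1000,"yellow",len(Y),"az",np.degrees(np.arctan2(d[1],d[0])),np.hypot(*d))
E
python3 - <<'E'
from jar import *
s=arm.state();print(s["joint_pos"].round(3));look("w2")
E
```

```text
time_s: 2.95
position: [0.5971, 0.0889, 0.2286]
orientation: [0.698, 0.715, 0.038, 0.013]
force: [0.1, -1.0, -0.6]
width: 0.0851
finger_force: 0.0
time_s: 3.32
position: [0.6274, 0.2054, 0.2342]
orientation: [0.695, 0.718, 0.039, 0.012]
force: [-0.2, 0.2, -0.7]
width: 0.0849
finger_force: 0.0
[-0.696  0.422  0.443  1.652 -0.226  1.035 -0.153]
top z 0.1158393228869995 centre 702.96044921875 86.93154907226562 r 158.72496032714844 mean [635.46841765 197.26228888] yellow 324 az 127.93048802047204 82.69679270225313
```

View pics/w2.png

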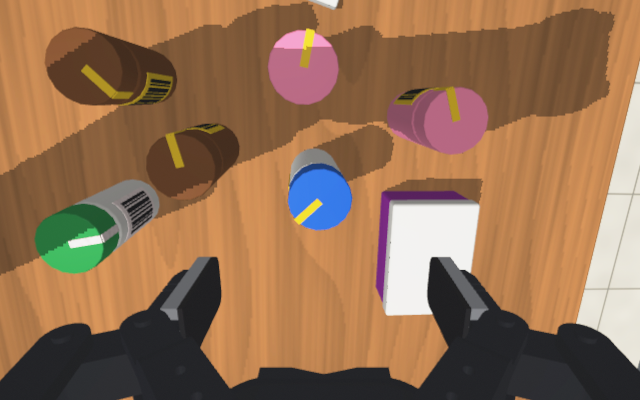

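Wrist view: blue cap centred at about (320,197), with the line running to about (297,221). The fingers and tip box are clear. I'll compute from that box.

```bash
cat > plan.py <<'E'
from m import *
def rows(P,Rt,n,order=""):
    s=arm.state();p0=s["position"];R0=R.from_quat(s["orientation"])
    d=R0.inv()*R.from_matrix(Rt);print("total: dp cm in tool",(R0.inv().apply(P-p0)*100).round(2),"rotvec",d.as_rotvec().round(3))
    # n equal rows: rotation const body rotvec, straight line, axes of row start
    w=d.as_rotvec()/n
    for i in range(n):
        print((((R0*R.from_rotvec(w*i)).inv().apply((P-p0)/n))*100).round(2),w.round(3))
def frame(az_y,tilt,az_tilt):
    # tool z: down, tilted by tilt (deg) towards azimuth az_tilt; tool y horizontal at az_y
    t=np.radians(tilt);a=np.radians(az_tilt);z=np.array([np.sin(t)*np.cos(a),np.sin(t)*np.sin(a),-np.cos(t)])
    b=np.radians(az_y);y=np.array([np.cos(b),np.sin(b),0]);return np.stack([np.cross(y,z),y,z],1)
E
python3 - <<'E'
from plan import *
x=np.load("w2.npz");h=cv2.cvtColor(x["img"],cv2.COLOR_BGR2HSV);m=np.zeros(h.shape[:2],bool);m[155:240,280:360]=1
b=m&(cv2.inRange(h,(95,100,40),(130,255,255))>0);yl=m&(cv2.inRange(h,(20,100,150),(38,255,255))>0)
t=(b|yl).astype(np.uint8);z=.115
W=x["W"];t=(t>0)&(W[...,2]>.110)
P=plane_pts(x,t,z)[:,:2]*1000;(cx,cy),r=cv2.minEnclosingCircle(P.astype(np.float32));print("c",cx,cy,r,P.mean(0),np.median(W[t][:,2]))
Y=plane_pts(x,yl&t,z)[:,:2]*1000;l=cv2.fitLine(Y.astype(np.float32),2,0,.01,.01).ravel();d=Y.mean(0)-(cx,cy);print("az",np.degrees(np.arctan2(d[1],d[0])),"fit",np.degrees(np.arctan2(l[1],l[0])),len(Y))
E
```

```text
c 632.2583618164062 200.61656188964844 25.467025756835938 [632.90133175 201.33306995] 0.11590924639315159
az -130.70017455200738 fit 44.392773 226
```

```bash
python3 - <<'E'
from plan import *
Rg=frame(46,15,136);print(Rg.round(3));rows(np.array([.6288,.2046,.19]),Rg,6)
print("Down in tool:",Rg.T@[0,0,-1])
E
```

```text
[[-0.695  0.695 -0.186]
 [ 0.671  0.719  0.18 ]
 [ 0.259  0.    -0.966]]
total: dp cm in tool [ 0.17 -0.16  4.42] rotvec [ 0.182  0.242 -0.758]
[ 0.03 -0.03  0.74] [ 0.03   0.04  -0.126]
[ 0.   -0.    0.74] [ 0.03   0.04  -0.126]
[-0.03  0.02  0.74] [ 0.03   0.04  -0.126]
[-0.06  0.04  0.73] [ 0.03   0.04  -0.126]
[-0.1   0.05  0.73] [ 0.03   0.04  -0.126]
[-0.13  0.05  0.72] [ 0.03   0.04  -0.126]
Down in tool: [-0.25881905  0.          0.96592583]
```

```bash
python3 -m handwheel '[{"dp":[0,0,0.74],"rotation":[0.03,0.04,-0.126],"grip":8.5},{"dp":[0,0,0.74],"rotation":[0.03,0.04,-0.126],"grip":8.5},{"dp":[0,0,0.74],"rotation":[0.03,0.04,-0.126],"grip":8.5},{"dp":[-0.06,0.04,0.73],"rotation":[0.03,0.04,-0.126],"grip":8.5},{"dp":[-0.1,0.05,0.73],"rotation":[0.03,0.04,-0.126],"grip":8.5},{"dp":[-0.13,0.05,0.72],"rotation":[0.03,0.04,-0.126],"grip":8.5},{"dp":[0,0,0],"rotation":[0,0,0],"grip":8.5},{"dp":[0,0,0],"rotation":[0,0,0],"grip":8.5}]'; python3 - <<'E'
from plan import *
rows(np.array([.6288,.2046,.0627]),frame(46,15,136),4);print(arm.state()["joint_pos"].round(3))
E
```

```text
time_s: 4.38
position: [0.6284, 0.2011, 0.1898]
orientation: [0.376, 0.918, 0.049, -0.12]
force: [-0.1, 1.0, 0.4]
width: 0.085
finger_force: 0.0
total: dp cm in tool [-3.06  0.27 12.33] rotvec [ 0.002  0.001 -0.009]
[-0.77  0.07  3.08] [ 0.001  0.    -0.002]
[-0.77  0.07  3.08] [ 0.001  0.    -0.002]
[-0.77  0.07  3.08] [ 0.001  0.    -0.002]
[-0.77  0.07  3.08] [ 0.001  0.    -0.002]
[-0.401  0.553  0.197  1.532 -0.343  1.229  0.711]
```

```bash
python3 -m handwheel '[{"dp":[0.1,0.27,0],"rotation":[0,0,-0.009],"grip":8.5},{"dp":[-0.8,0,3.08],"rotation":[0,0,0],"grip":8.5},{"dp":[-0.8,0,3.08],"rotation":[0,0,0],"grip":8.5},{"dp":[-0.8,0,3.08],"rotation":[0,0,0],"grip":8.5},{"dp":[-0.8,0,3.08],"rotation":[0,0,0],"grip":8.5},{"dp":[0,0,0],"rotation":[0,0,0],"grip":8.5},{"dp":[0,0,0],"rotation":[0,0,0],"grip":8.5}]'; python3 - <<'E'
from plan import *
rows(np.array([.6288,.2046,.0627]),frame(46,15,136),1)
E
```

```text
time_s: 5.25
position: [0.6297, 0.2066, 0.0634]
orientation: [0.37, 0.92, 0.051, -0.12]
force: [0.3, -0.0, 0.1]
width: 0.0853
finger_force: 0.0
total: dp cm in tool [-0.09 -0.21  0.05] rotvec [0.004 0.    0.005]
[-0.09 -0.21  0.05] [0.004 0.    0.005]
```

Within 2 mm along the closing line, and the lateral error is small. Closing gently.

```bash
python3 -m handwheel '[{"dp":[0,-0.2,0],"rotation":[0,0,0],"grip":6.5},{"dp":[0,0,0],"rotation":[0,0,0],"grip":5.6},{"dp":[0,0,0],"rotation":[0,0,0],"grip":5.0},{"dp":[0,0,0],"rotation":[0,0,0],"grip":4.4},{"dp":[0,0,0],"rotation":[0,0,0],"grip":4.4},{"dp":[0,0,0],"rotation":[0,0,0],"grip":4.4},{"dp":[0,0,0],"rotation":[0,0,0],"grip":4.4}]' 35
```

```text
time_s: 6.12
position: [0.6281, 0.2049, 0.063]
orientation: [0.37, 0.92, 0.051, -0.121]
force: [-0.2, -0.7, 5.9]
width: 0.049
finger_force: 36.0
```

```bash
python3 - <<'E'
from plan import *
s=arm.state();print(s["position"],s["orientation"],s["width"],s["finger_force"])
np.savez("grasp.npz",p=s["position"],q=s["orientation"])
E
```

```text
[0.62805792 0.20485913 0.06302885] [ 0.3696221   0.9199348   0.05071232 -0.12053101] 0.04904592197068592 36.043359444011
```

```bash
python3 -m handwheel '[{"dp":[0.25,0,-0.95],"rotation":[0,0,0],"grip":4.4},{"dp":[0.8,0,-3],"rotation":[0,0,0],"grip":4.4},{"dp":[1.03,0,-3.87],"rotation":[0,0,0],"grip":4.4},{"dp":[1.03,0,-3.87],"rotation":[0,0,0],"grip":4.4},{"dp":[0.25,0,-0.95],"rotation":[0,0,0],"grip":4.4},{"dp":[0,0,0],"rotation":[0,0,0],"grip":4.4},{"dp":[0,0,0],"rotation":[0,0,0],"grip":4.4}]' ; cat > place.py <<'E'
from plan import *
def T(Rm,p): M=np.eye(4);M[:3,:3]=Rm;M[:3,3]=p;return M
g=np.load("grasp.npz");G=T(R.from_quat(g["q"]).as_matrix(),g["p"])
J=T(R.from_euler("z",-134,degrees=True).as_matrix(),[.6325,.201,0])
a=np.radians(17.8);xs=np.array([np.cos(a),np.sin(a),0]);y=np.array([-np.sin(a),np.cos(a),0]);zc=-.5*xs+np.array([0,0,3**.5/2]);xc=np.cross(y,zc)
O=np.array([.5557,-.138,.0457]);B=np.stack([xc,y,zc],1)
def target(off_c=(0,0,0),up=0):
    p=O+B@np.array(off_c)+[0,0,up]
    M=T(np.stack([-y,xc,zc],1),p)@np.linalg.inv(J)@G;return M[:3,3],M[:3,:3]
def jarnow():
    s=arm.state();M=T(R.from_quat(s["orientation"]).as_matrix(),s["position"])@np.linalg.inv(G)@J
    return "jar in cradle mm",((M[:3,3]-O)@B*1000).round(1),"axis",(B.T@M[:3,2]).round(3),"mark",(B.T@M[:3,0]).round(3)
E
python3 - <<'E'
from place import *
s=arm.state();print(s["width"],s["finger_force"],s["force"],target())
rows(*target((.004,0,0),.10),9)
c=cam("wrist");save("w3",c);cv2.imwrite("pics/w3.png",c["img"])
E
```

```text
time_s: 7.0
position: [0.6262, 0.204, 0.1905]
orientation: [0.37, 0.92, 0.049, -0.122]
force: [0.5, -1.1, -2.9]
width: 0.0492
finger_force: 36.3
0.049197810437488845 36.26671456033364 [ 0.48817893 -1.08649776 -2.86164453] (array([ 0.52094359, -0.14948433,  0.09734651]), array([[-0.91848387, -0.31040495,  0.24502276],
       [-0.2993752 ,  0.95060233,  0.08203471],
       [-0.25838319,  0.00199382, -0.96604045]]))
total: dp cm in tool [-16.21 -32.5   -5.29] rotvec [-0.    -0.473 -1.091]
[-1.8  -3.61 -0.59] [-0.    -0.053 -0.121]
[-1.38 -3.8  -0.5 ] [-0.    -0.053 -0.121]
[-0.93 -3.94 -0.44] [-0.    -0.053 -0.121]
[-0.47 -4.03 -0.41] [-0.    -0.053 -0.121]
[-0.   -4.06 -0.39] [-0.    -0.053 -0.121]
[ 0.47 -4.03 -0.41] [-0.    -0.053 -0.121]
[ 0.93 -3.95 -0.44] [-0.    -0.053 -0.121]
[ 1.38 -3.81 -0.5 ] [-0.    -0.053 -0.121]
[ 1.8  -3.61 -0.59] [-0.    -0.053 -0.121]
```

View pics/w3.png

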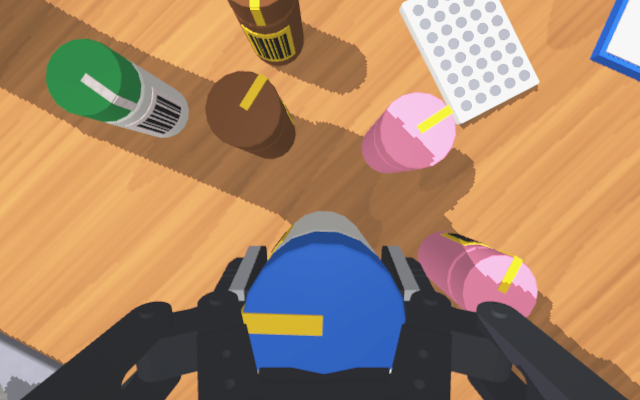

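Jar is held square and the yellow line lies along the closing axis, as planned. Carrying it to above the cradle.

```bash
python3 -m handwheel '[{"dp":[-1.8,-3.61,-0.59],"rotation":[0,-0.053,-0.121],"grip":4.4},{"dp":[-1.38,-3.8,-0.5],"rotation":[0,-0.053,-0.121],"grip":4.4},{"dp":[-0.93,-3.94,-0.44],"rotation":[0,-0.053,-0.121],"grip":4.4},{"dp":[-0.47,-4.03,-0.41],"rotation":[0,-0.053,-0.121],"grip":4.4},{"dp":[0,-4.06,-0.39],"rotation":[0,-0.053,-0.121],"grip":4.4},{"dp":[0.47,-4.03,-0.41],"rotation":[0,-0.053,-0.121],"grip":4.4},{"dp":[0.93,-3.95,-0.44],"rotation":[0,-0.053,-0.121],"grip":4.4},{"dp":[1.38,-3.81,-0.5],"rotation":[0,-0.053,-0.121],"grip":4.4}]'; python3 -m handwheel '[{"dp":[1.8,-3.61,-0.59],"rotation":[0,-0.053,-0.121],"grip":4.4},{"dp":[0,0,0],"rotation":[0,0,0],"grip":4.4},{"dp":[0,0,0],"rotation":[0,0,0],"grip":4.4}]'; python3 - <<'E'
from place import *
print(jarnow(),arm.state()["joint_pos"].round(3))
rows(*target((.004,0,0),.10),2)
E
```

```text
time_s: 8.05
position: [0.535, -0.1097, 0.1988]
orientation: [-0.098, 0.989, 0.024, 0.104]
force: [0.9, -0.4, -1.8]
width: 0.0492
finger_force: 36.4
time_s: 8.43
position: [0.5244, -0.1475, 0.2]
orientation: [-0.154, 0.979, 0.021, 0.131]
force: [-0.3, 0.4, -1.1]
width: 0.0491
finger_force: 36.5
('jar in cradle mm', array([55.1,  0.7, 87. ]), 'axis', array([-0.006,  0.002,  1.   ]), 'mark', array([-0.002, -1.   ,  0.002])) [ 0.18   0.196  0.114  2.037 -0.268  0.707  2.36 ]
total: dp cm in tool [ 0.06 -0.08  0.05] rotvec [-0.002  0.006 -0.003]
[ 0.03 -0.04  0.03] [-0.001  0.003 -0.002]
[ 0.03 -0.04  0.03] [-0.001  0.003 -0.002]
```

```bash
python3 - <<'E'
from place import *
rows(*target((.004,0,.012),0),4)
E
```

```text
total: dp cm in tool [ 3.   -0.09  8.54] rotvec [-0.002  0.006 -0.003]
[ 0.75 -0.02  2.13] [-0.     0.001 -0.001]
[ 0.75 -0.02  2.14] [-0.     0.001 -0.001]
[ 0.75 -0.02  2.14] [-0.     0.001 -0.001]
[ 0.74 -0.02  2.14] [-0.     0.001 -0.001]
```

```bash
python3 -m handwheel '[{"dp":[0.75,-0.02,2.14],"rotation":[0,0.003,0],"grip":4.4},{"dp":[0.75,-0.02,2.14],"rotation":[0,0.003,0],"grip":4.4},{"dp":[0.75,-0.02,2.14],"rotation":[0,0,0],"grip":4.4},{"dp":[0.75,-0.02,2.14],"rotation":[0,0,0],"grip":4.4},{"dp":[0,0,0],"rotation":[0,0,0],"grip":4.4},{"dp":[0,0,0],"rotation":[0,0,0],"grip":4.4}]'; python3 - <<'E'
from place import *
print(jarnow())
rows(*target((.001,0,.003),0),4)
c=cam("side");save("s2",c);cv2.imwrite("pics/s2.png",cv2.resize(c["img"][100:240,280:480],None,fx=4,fy=4,interpolation=3))
# fit the jar cylinder axis from side + scene depth points
for n in("side","scene"):
    x=cam(n);W=cloud(x);L=(W-O)@B;h=cv2.cvtColor(x["img"],cv2.COLOR_BGR2HSV)
    b=(cv2.inRange(h,(100,110,40),(130,255,255))>0)&(np.linalg.norm(L-[0,0,.11],axis=-1)<.06)
    Q=L[b];print(n,len(Q),np.percentile(Q,[3,50,97],axis=0).round(4).tolist() if len(Q) else 0)
E
```

```text
time_s: 9.18
position: [0.5199, -0.15, 0.1109]
orientation: [-0.155, 0.979, 0.02, 0.13]
force: [0.4, -0.5, -0.9]
width: 0.0492
finger_force: 36.4
('jar in cradle mm', array([ 5.9, -0.3, 12.4]), 'axis', array([-0.002,  0.003,  1.   ]), 'mark', array([ 0.   , -1.   ,  0.003]))
total: dp cm in tool [0.22 0.02 1.03] rotvec [-0.003  0.002 -0.   ]
[0.05 0.   0.26] [-0.001  0.    -0.   ]
[0.05 0.   0.26] [-0.001  0.    -0.   ]
[0.05 0.   0.26] [-0.001  0.    -0.   ]
[0.05 0.   0.26] [-0.001  0.    -0.   ]
side 115 [[-0.0138, -0.0083, 0.1053], [0.0255, 0.0127, 0.123], [0.0357, 0.0314, 0.1487]]
scene 124 [[0.0066, -0.0218, 0.1044], [0.0261, 0.001, 0.1178], [0.0373, 0.0229, 0.128]]
```

View pics/s2.png

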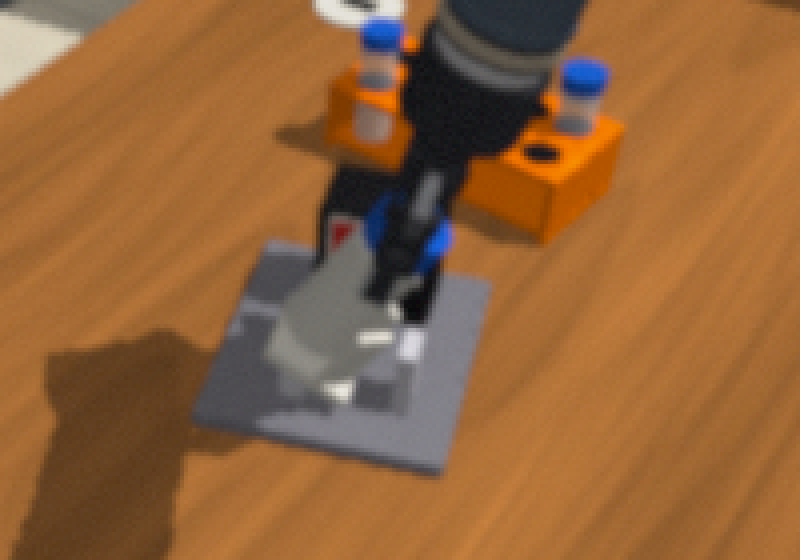

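Jar is over the cradle, leaning with it, foot just above the floor. I'll lower in small steps and watch the force.

```bash
python3 -m handwheel '[{"dp":[0.05,0,0.26],"rotation":[0,0,0],"grip":4.4},{"dp":[0.05,0,0.26],"rotation":[0,0,0],"grip":4.4},{"dp":[0.05,0,0.26],"rotation":[0,0,0],"grip":4.4},{"dp":[0.05,0,0.2],"rotation":[0,0,0],"grip":4.4},{"dp":[0,0,0],"rotation":[0,0,0],"grip":4.4},{"dp":[0,0,0],"rotation":[0,0,0],"grip":4.4}]'; python3 - <<'E'
from place import *
s=arm.state();print(jarnow(),B.T@s["force"]);Rt=R.from_quat(s["orientation"]).as_matrix()
print("tool of -xc",-(Rt.T@xc),"-zc",-(Rt.T@zc))
E
```

```text
time_s: 10.07
position: [0.5195, -0.1507, 0.1004]
orientation: [-0.154, 0.979, 0.02, 0.129]
force: [0.1, -0.2, -1.6]
width: 0.0494
finger_force: 36.4
('jar in cradle mm', array([ 0. , -1. ,  3.5]), 'axis', array([-0.001,  0.004,  1.   ]), 'mark', array([-0.001, -1.   ,  0.004])) [-0.78318076 -0.20151033 -1.45240402]
tool of -xc [0.96609132 0.00208396 0.25819222] -zc [-2.58191595e-01 -5.68798128e-04  9.66093565e-01]
```

```bash
python3 -m handwheel '[{"dp":[-0.04,0,0.145],"rotation":[0,0,0],"grip":4.4},{"dp":[-0.04,0,0.145],"rotation":[0,0,0],"grip":4.4},{"dp":[0,0,0],"rotation":[0,0,0],"grip":4.4},{"dp":[0,0,0],"rotation":[0,0,0],"grip":4.4}]'; python3 -c "
from place import *
print(jarnow(),B.T@arm.state()['force'])"; python3 -m handwheel '[{"dp":[-0.03,0,0.1],"rotation":[0,0,0],"grip":4.4},{"dp":[0,0,0],"rotation":[0,0,0],"grip":4.4},{"dp":[0,0,0],"rotation":[0,0,0],"grip":4.4}]'; python3 -c "
from place import *
print(jarnow(),B.T@arm.state()['force'],arm.state()['moment'])"
```

```text
time_s: 10.58
position: [0.5209, -0.1502, 0.0978]
orientation: [-0.155, 0.979, 0.02, 0.129]
force: [0.6, 0.1, -1.5]
width: 0.049
finger_force: 36.4
('jar in cradle mm', array([ 0. , -0.9,  0.5]), 'axis', array([-0.001,  0.003,  1.   ]), 'mark', array([-0.001, -1.   ,  0.003])) [-0.20143868 -0.14429031 -1.60179738]
time_s: 10.95
position: [0.5214, -0.15, 0.0969]
orientation: [-0.154, 0.979, 0.02, 0.129]
force: [0.5, 0.2, -1.1]
width: 0.0493
finger_force: 36.5
('jar in cradle mm', array([ 0.1, -0.9, -0.5]), 'axis', array([-0.001,  0.004,  1.   ]), 'mark', array([-0.001, -1.   ,  0.004])) [-0.03427496 -0.02096091 -1.1936999 ] [-0.08458701  0.36122378 -0.01248737]
```

Not in contact yet; continuing in 1 mm steps along -z.

```bash
python3 -m handwheel '[{"dp":[-0.03,0,0.1],"rotation":[0,0,0],"grip":4.4},{"dp":[0,0,0],"rotation":[0,0,0],"grip":4.4},{"dp":[0,0,0],"rotation":[0,0,0],"grip":4.4}]'; python3 -c "
from place import *
print(jarnow(),B.T@arm.state()['force'])"; python3 -m handwheel '[{"dp":[-0.03,0,0.1],"rotation":[0,0,0],"grip":4.4},{"dp":[0,0,0],"rotation":[0,0,0],"grip":4.4},{"dp":[0,0,0],"rotation":[0,0,0],"grip":4.4}]'; python3 -c "
from place import *
print(jarnow(),B.T@arm.state()['force'])"
```

```text
time_s: 11.32
position: [0.5215, -0.1501, 0.0967]
orientation: [-0.154, 0.979, 0.02, 0.129]
force: [-5.3, -0.6, 6.7]
width: 0.0495
finger_force: 37.2
('jar in cradle mm', array([ 0.1, -1. , -0.7]), 'axis', array([-0.001,  0.003,  1.   ]), 'mark', array([-0.001, -1.   ,  0.003])) [-1.172837    1.01534835  8.35824017]
time_s: 11.7
position: [0.5216, -0.1501, 0.0967]
orientation: [-0.154, 0.979, 0.02, 0.129]
force: [-10.7, -0.5, 16.6]
width: 0.0492
finger_force: 37.9
('jar in cradle mm', array([ 0.1, -1. , -0.8]), 'axis', array([-0.001,  0.003,  1.   ]), 'mark', array([-0.002, -1.   ,  0.003])) [-0.64051541  2.76482153 19.56982976]
```

Foot is on the floor (force along +z). Now I ease off and press back into the V.

```bash
python3 -m handwheel '[{"dp":[0.04,0,-0.14],"rotation":[0,0,0],"grip":4.4},{"dp":[0.1,0,0.026],"rotation":[0,0,0],"grip":4.4},{"dp":[0,0,0],"rotation":[0,0,0],"grip":4.4},{"dp":[0,0,0],"rotation":[0,0,0],"grip":4.4}]'; python3 -c "
from place import *
print(jarnow(),B.T@arm.state()['force'])"; python3 -m handwheel '[{"dp":[0.1,0,0.026],"rotation":[0,0,0],"grip":4.4},{"dp":[0,0,0],"rotation":[0,0,0],"grip":4.4},{"dp":[0,0,0],"rotation":[0,0,0],"grip":4.4}]'; python3 -c "
from place import *
print(jarnow(),B.T@arm.state()['force'])"
```

```text
time_s: 12.2
position: [0.5216, -0.1503, 0.0968]
orientation: [-0.154, 0.979, 0.02, 0.13]
force: [-4.2, 0.0, 7.8]
width: 0.0492
finger_force: 37.2
('jar in cradle mm', array([ 0.3, -1.2, -0.6]), 'axis', array([-0.003,  0.004,  1.   ]), 'mark', array([-0.001, -1.   ,  0.004])) [0.46471605 1.29385209 8.73345015]
time_s: 12.58
position: [0.5214, -0.1503, 0.0967]
orientation: [-0.155, 0.979, 0.02, 0.131]
force: [-2.3, 1.9, 8.0]
width: 0.0491
finger_force: 37.3
('jar in cradle mm', array([ 0.1, -1.2, -0.6]), 'axis', array([-0.004,  0.004,  1.   ]), 'mark', array([-0.001, -1.   ,  0.004])) [2.61200178 2.54045523 7.73305442]
```

```bash
python3 -m handwheel '[{"dp":[0.1,0,0.026],"rotation":[0,0,0],"grip":4.4},{"dp":[0.1,0,0.026],"rotation":[0,0,0],"grip":4.4},{"dp":[0,0,0],"rotation":[0,0,0],"grip":4.4},{"dp":[0,0,0],"rotation":[0,0,0],"grip":4.4}]'; python3 - <<'E'
from place import *
print(jarnow(),B.T@arm.state()['force'])
for n in("side","scene"):
    x=cam(n);W=cloud(x);L=(W-O)@B;h=cv2.cvtColor(x["img"],cv2.COLOR_BGR2HSV)
    b=(cv2.inRange(h,(100,110,40),(130,255,255))>0)&(np.linalg.norm(L-[0,0,.11],axis=-1)<.06)
    Q=L[b];print(n,len(Q),np.percentile(Q,[3,50,97],axis=0).round(4).tolist())
    w=(h[...,1]<60)&(h[...,2]>70)&(L[...,2]>.01)&(L[...,2]<.085)&(L[...,0]>.0)&(L[...,0]<.045)&(abs(L[...,1])<.03);Q=L[w]
    # cylinder fit, r=25 mm
    from scipy.optimize import least_squares
    f=lambda p:np.hypot(Q[:,0]-p[0]-p[1]*Q[:,2],Q[:,1]-p[2]-p[3]*Q[:,2])-.025
    r=least_squares(f,[0,0,0,0],loss="soft_l1",f_scale=.001);print(len(Q),r.x.round(4),np.median(abs(r.fun)))
E
```

```text
time_s: 13.08
position: [0.521, -0.1505, 0.0965]
orientation: [-0.155, 0.979, 0.02, 0.132]
force: [-2.1, 2.0, 11.5]
width: 0.0495
finger_force: 37.4
('jar in cradle mm', array([-0.3, -1.2, -0.5]), 'axis', array([-0.006,  0.005,  1.   ]), 'mark', array([-0.   , -1.   ,  0.005])) [ 4.50810202  2.5239882  10.64980661]
side 105 [[-0.0192, -0.0098, 0.0925], [0.0187, 0.0135, 0.1122], [0.0296, 0.0372, 0.138]]
283 [ 0.0034 -0.0239 -0.0022  0.0186] 0.0007889646377514659
scene 126 [[0.0004, -0.0216, 0.0906], [0.0207, 0.0003, 0.1041], [0.0315, 0.0234, 0.1149]]
299 [ 0.0013 -0.0107  0.002  -0.0113] 0.0021282663326211287
```

Seated against floor and V: contact in both directions, and the camera fit puts it within about 3 mm and 1.5°. Easing off and opening gradually.

```bash
python3 -m handwheel '[{"dp":[0,0,-0.08],"rotation":[0,0,0],"grip":4.8},{"dp":[0,0,0],"rotation":[0,0,0],"grip":4.9},{"dp":[0,0,0],"rotation":[0,0,0],"grip":5.0},{"dp":[0,0,0],"rotation":[0,0,0],"grip":5.1},{"dp":[0,0,0],"rotation":[0,0,0],"grip":5.3},{"dp":[0,0,0],"rotation":[0,0,0],"grip":5.6},{"dp":[0,0,0],"rotation":[0,0,0],"grip":6.2},{"dp":[0,0,0],"rotation":[0,0,0],"grip":7.2}]' 20; python3 -m handwheel '[{"dp":[0,0,0],"rotation":[0,0,0],"grip":8.5},{"dp":[0,0,0],"rotation":[0,0,0],"grip":8.5},{"dp":[0,0,0],"rotation":[0,0,0],"grip":8.5},{"dp":[0,0,0],"rotation":[0,0,0],"grip":8.5}]'; python3 -c "
from place import *
print(B.T@arm.state()['force'])
c=cam('wrist');cv2.imwrite('pics/w4.png',c['img'])"
```

```text
time_s: 14.18
position: [0.518, -0.1512, 0.095]
orientation: [-0.154, 0.979, 0.02, 0.129]
force: [-0.2, -0.1, 0.0]
width: 0.0719
finger_force: 0.0
time_s: 14.68
position: [0.5181, -0.1511, 0.0951]
orientation: [-0.154, 0.979, 0.02, 0.129]
force: [0.1, 0.4, -0.3]
width: 0.0849
finger_force: 0.0
[ 0.04963846  0.3749077  -0.35655104]
```

View pics/w4.png

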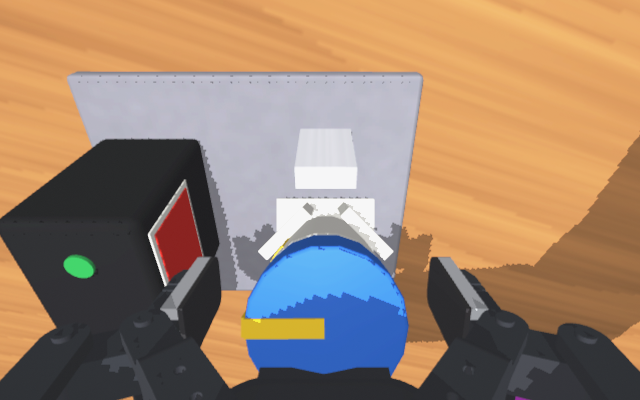

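Jar sits in the V with its line towards the red window, and the fingers are clear on both sides. Withdrawing along the jar's axis.

```bash
python3 -m handwheel '[{"dp":[0.26,0,-1],"rotation":[0,0,0],"grip":8.5},{"dp":[0.5,0,-2],"rotation":[0,0,0],"grip":8.5},{"dp":[0.8,0,-3],"rotation":[0,0,0],"grip":8.5},{"dp":[0.8,0,-3],"rotation":[0,0,0],"grip":8.5},{"dp":[0,0,-4],"rotation":[0,0,0],"grip":8.5},{"dp":[0,0,0],"rotation":[0,0,0],"grip":8.5},{"dp":[0,0,0],"rotation":[0,0,0],"grip":8.5}]'; python3 - <<'E'
from place import *
from scipy.optimize import least_squares
for n in("side","scene","wrist"):
    x=cam(n);W=cloud(x);L=(W-O)@B;h=cv2.cvtColor(x["img"],cv2.COLOR_BGR2HSV)
    if n=="side": cv2.imwrite("pics/s3.png",cv2.resize(x["img"][100:240,280:480],None,fx=4,fy=4,interpolation=3))
    b=(cv2.inRange(h,(95,110,40),(130,255,255))>0)&(np.linalg.norm(L-[0,0,.105],axis=-1)<.045);q=L[b]
    yl=(cv2.inRange(h,(18,90,110),(38,255,255))>0)&(np.linalg.norm(L-[0,0,.115],axis=-1)<.032)&(L[...,2]>.105);Y=L[yl]
    print(n,"cap z",np.percentile(q[:,2],95).round(4),"line",len(Y),Y.mean(0).round(4) if len(Y) else 0)
    Q=L[((h[...,1]<60)&(h[...,2]>70)|b)&(L[...,2]>.015)&(L[...,2]<.108)&(L[...,0]>.0)&(L[...,0]<.045)&(abs(L[...,1])<.03)]
    f=lambda p:np.hypot(Q[:,0]-p[0]-p[1]*Q[:,2],Q[:,1]-p[2]-p[3]*Q[:,2])-.025
    r=least_squares(f,[0,0,0,0],loss="soft_l1",f_scale=.001);print(len(Q),r.x.round(4),np.median(abs(r.fun)).round(4))
E
```

```text
time_s: 15.6
position: [0.4639, -0.1682, 0.2145]
orientation: [-0.155, 0.979, 0.02, 0.129]
force: [-0.4, -0.0, -0.7]
width: 0.0852
finger_force: 0.0
side cap z 0.1156 line 12 [-1.000e-04 -1.410e-02  1.151e-01]
371 [ 0.0022 -0.025  -0.0002 -0.0075] 0.0008
scene cap z 0.1147 line 1 [ 0.0006 -0.0214  0.1159]
350 [ 0.0001 -0.019   0.0032 -0.0056] 0.002
wrist cap z 0.1168 line 328 [-0.0009 -0.0133  0.1161]
0 [0. 0. 0. 0.] nan
  return _methods._mean(a, axis=axis, dtype=dtype,
  ret = ret.dtype.type(ret / rcount)
```

View pics/s3.png

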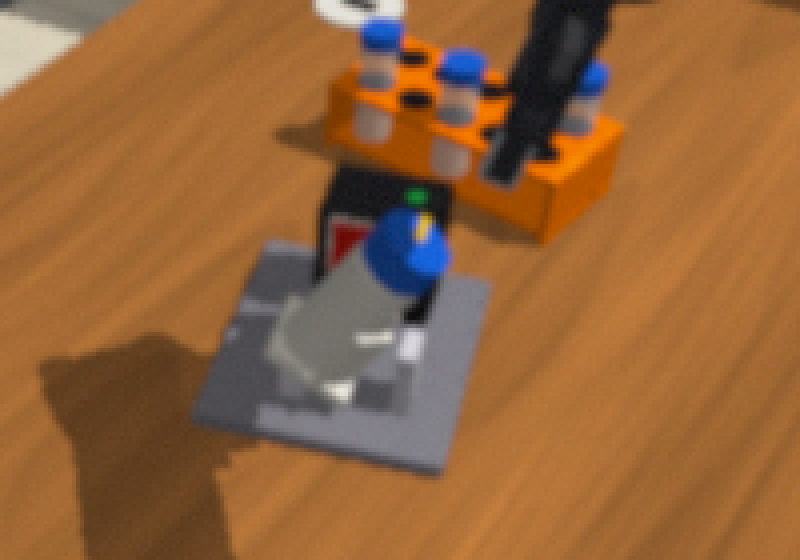

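The jar rests in the cradle: cap top at z ≈ 0.115, axis within about 1.5°, line along -y within about 4°. The gripper is clear. Handing in.

```bash
python3 -c "
from plant import arm
print(arm.hand_in())"
```

```text
the job is handed in; nothing more can be done
None
```

The blue-capped jar stands released in the cradle, cap end up, foot on the floor and back in the V, label facing the scanner within about 4° by my measurement, bystanders not touched, and the job was handed in at about 16 s (no verdict was returned).

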